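# Load the hand-out lift and hold its cam lever at the top

### The arm

A 6-joint arm with a two-finger parallel gripper is mounted at the origin on the work surface. World frame = base frame: x ahead of the robot, y to its left, z up, the work surface at z = 0. Lengths are in m, angles in degrees, forces in N, time in s.
With the tool pointing down it reaches from about 0.3 to 0.75 m from the base axis. Payload 8.5 kg.
Tool frame: the origin (TCP) lies on the centre line of the jaws, within the pads' length; the fingertips stand 19 mm ahead of it and the grasp point (between the pads) is the TCP (env.tcp_to_tips is the z of the fingertips in the tool frame, in m); z points along the fingers, y is the line along which they close (so a half turn about z gives the same grasp; the last joint's range is limited). The gripper opens to 85 mm and grips with 20 to 120 N. Pads are 22 mm wide; open, the fingers measure 114 mm over their backs; the gripper's body (76 mm by 85 mm) begins 54 mm behind the grasp point. The pads swing forward as they close: fully open they stand 13 mm farther back than shut.
Start: joints at [-12.336, 21.807, 74.336, -0, 83.858, -12.336], TCP at [0.55, 0, 0.25] pointing down, gripper open.
Joint ranges: [-178.18, 178.18], [-50.72, 133.34], [12.68, 142.11], [-81.47, 261.47], [9.98, 163.14], [-165.26, 165.26]. Speed limits (degrees/s): [136.94, 136.94, 180, 180, 180, 180].

### API

Orientations are given as a 3x3 rotation matrix whose columns are the frame's x, y, z axes.
In Python, from rig import env gives the robot as it stands.
- The arm moves only by the tool servo_tool, never from a script. Its argument "steps" is a list of rows, each an object of numbers: "tx", "ty", "tz": the shift along the world's x, y, z in cm; "yaw": the turn about the world's z in degrees; "claw": the finger opening in cm, from 0 to 8.54. In form: [{"tx": .., "ty": .., "tz": .., "yaw": .., "claw": ..}, ...]. A call has 1 to 20 rows; each row shifts and turns the commanded pose from where the row before left it; what a row does not reach is not made up. A row lasts 1/10 s, in which the tool goes at most 50 mm and 8.59 degrees, less where a joint would pass 70% of its speed; a pose out of reach is approached as far as the arm can. A call with a gripper value outside its range is refused whole. The fingers move at their own pace and stop on an object; "newtons" is the grip in N (left out, the last holds). Time passes only in rows, so rows that do not move let the fingers close. It gives the time, the measured TCP pose, the force, the opening and the grip force at its end, in the units of the state.
- env.observe(): the state, without advancing time (a new reading comes with each control period).
- env.get_image(name): name is "scene" or "side" or "wrist"; returns (picture, depth): 420x560x3 uint8, red, green, blue; 420x560 float32, m along the optical axis (not along the pixel's ray), 0 where there is no reading.
- env.camera_model(name): a dict with "fovy" (degrees; the focal length in pixels is half the picture's height over the tangent of half this angle, whatever the lens; pixels are square), "cx", "cy" (the principal point, pixels), "dist_coeffs" ([k1, k2, p1, p2, k3] as OpenCV has them; the pictures are not rectified), "T" (4x4, takes a point from camera to world coordinates). Camera axes: x right, y down, z forward; pixel columns grow to the right and rows downward; lengths in m; the calibration is good to about 2 mm. A picture is of the moment at which its call begins: read the wrist's pose just before it. camera_model takes no time and is no camera call; for the wrist camera it gives the pose at the moment of the call.
- env.close_job(): hands the job in; it is judged then, once.
The state is a dict: "time_s": time; "q": joint angles; "qvel": joint speeds; "joint_efforts": joint torques, N m; "position": TCP position; "tool_rot": TCP orientation; "ft_force": force on the tool from outside, world axes, zero at the start; "wrist_torque": the same for the moment, N m; "grip_width": finger opening in m; "gripper_force": force on a finger pad.
Only numpy, scipy, OpenCV 4.12 (cv2) and the standard library are available. Lean on these libraries where they do the work, as an engineer would, in place of code of your own. Each camera call takes 0.05 s, during which the arm holds its last target. There are 200 camera calls.

### The job

With the lift tray down, set the jar, the squat tin and the gable-top carton upright in it, in any order and without dropping them. Then swing the cam lever up until it stands straight up, where the tray is at its highest, and finish while holding it there: it springs back if let go, and past that point the tray sinks again. Leave everything else on the counter where it is.

Things in the scene. Friction and masses are not known exactly. Their poses are not given: they have to be found in the camera images.
- jar_centre (a point): Clear glass jar, round, white screw lid, paper label, 58 mm in diameter and 85 mm tall, about 250 g, loose, standing on the counter. Point at its centre, 42.5 mm above its underside; z is its upright axis.
- tin_centre (a point): Squat round food tin, steel, 66 mm in diameter and 45 mm tall, about 170 g, loose, standing on the counter. Point at its centre, 22.5 mm above its underside; z is its upright axis.
- carton_centre (a point): Off-white paper drink carton with a gable (roof-shaped) top: square body 54 x 54 mm and 62 mm tall, gable up to 86 mm, about 200 g, loose, standing on the counter yawed up to 0.7 rad. Point at the centre of the square body, 31 mm above its underside; x and y point to its side faces, z is upright.
- tray_mid (a point): Centre of the inner floor (top side) of the lift's steel tray, which only moves up and down. Inside 140 mm along x, 250 mm along y; walls 5 mm thick rise 17 mm above this floor. With the lever down the floor is about 100 mm above the counter. Axes are the lift's: it is yawed up to 0.2 rad, x points roughly away from the robot, the lever is on its -y side.
- lift_tray (a joint): Lift of the tray in m: 0 with the lever down, 0.028 at its highest.
- cam_lever (a joint): Cam lever angle, rad. 0: at rest, lever nearly level, pointing towards the robot (-x of the lift). 1.5: straight up, the cam's highest lift. Beyond (to 2.1) the tray sinks again. A spring and the tray's weight drive it back to 0 from anywhere: 2 to 9 N at the handle.
- handle (a point): Grip point on the lever's handle: a round black bar, 18 mm thick, 85 mm long, level along the lift's y at the end of the lever arm. The point is on the bar's axis, 52 mm outwards (-y) of the 14 mm thick lever arm, 33 mm from the bar's free end; 64 mm above the counter with the lever down. Its frame turns with the lever. Pinched across, the bar turns between the fingers as the lever swings.
- cam_axle (a point): Fixed point on the lever's turning axis, 55 mm above the counter, beside point handle (same y in the lift's axes). The axis runs along y; this frame has the lift's axes. At joint value q the handle point lies 130 mm x sin(1.5 - q) towards -x and 130 mm x cos(1.5 - q) above this point.
- tape_roll: Bystander: cardboard-brown tape roll lying flat, 96 mm across, 25 mm tall; origin under its centre.
- mug: Bystander: white mug, 80 mm across, 90 mm tall; origin under its centre.
- tub: Bystander: wide clear tub with white lid, 110 mm across, 60 mm tall; origin under its centre.
- marker: Bystander: black marker pen lying down, 130 mm long, 16 mm thick; origin under its middle.
- spoon: Bystander: spoon lying on the counter; origin under its middle.
- cups: Bystander: paper cup, 80 mm across, 110 mm tall; origin under its centre.

How it is judged:
By the outcome, as a careful person would: the job done as asked, in the order asked, and still so for the second after the job is handed in, while the arm keeps its last pose, push and grip.
It also fails if it takes over 72 s, if anything falls off the work surface, if the arm or the gripper's body presses on something with over 40 N, if the wrist force passes 120 N, or if a joint passes its speed limit or range.

## Working session

There is one attempt and no reset: what is moved stays moved. The work goes in short steps, Python scripts to look and compute and a tool call to move; the robot and the scene stay as the last step left them, time stands still between calls to the robot, and variables do not carry over. Pictures are saved under pics/ and viewed, at most 10 in all, crops included, and the job is handed in when it is done.

Besides the shell and the picture viewer there is one more tool, called after "Call:" by a JSON object that holds its "op" and its "data". servo_tool: Moves the arm, as the interface text tells. Its arguments: {"type":"object","properties":{"steps":{"type":"array"},"newtons":{"type":"number"}},"required":["steps"]}

```bash
mkdir -p pics; ls
cat > h.py <<'E'
import numpy as np, cv2
from rig import env
def K(m):
    f=210/np.tan(np.radians(m["fovy"])/2)
    return np.array([[f,0,m["cx"]],[0,f,m["cy"]],[0,0,1]]),np.array(m["dist_coeffs"],float)
def grab(n,fn=None):
    m=env.camera_model(n); im,d=env.get_image(n)
    if fn: cv2.imwrite("pics/"+fn+".png",im[:,:,::-1])
    return im,d,m
def cloud(d,m):
    k,dc=K(m); v,u=np.mgrid[0:420,0:560]
    p=cv2.undistortPoints(np.stack([u,v],-1).reshape(-1,1,2).astype(float),k,dc).reshape(420,560,2)
    P=np.dstack([p*d[...,None],d]); T=np.array(m["T"])
    W=P@T[:3,:3].T+T[:3,3]; W[d<=0]=np.nan
    return W
E
python3 - <<'E'
from h import *
out={}
for n in("scene","side","wrist"):
    im,d,m=grab(n); out[n]=im; np.savez("pics/"+n+"0",im=im,d=d,W=cloud(d,m)); print(n,np.round(m["T"],3).tolist(),m["fovy"])
cv2.imwrite("pics/a.png",out["scene"][:,:,::-1]);cv2.imwrite("pics/b.png",out["side"][:,:,::-1])
print(env.observe()["time_s"],env.tcp_to_tips)
E
```

```text
pics
scene [[-0.365, 0.762, -0.534, 1.144], [0.931, 0.3, -0.209, 0.229], [0.001, -0.574, -0.819, 1.029], [0.0, 0.0, 0.0, 1.0]] 51.504392927359525
side [[-0.795, -0.419, 0.438, -0.041], [-0.606, 0.552, -0.572, 0.752], [-0.002, -0.721, -0.693, 1.063], [0.0, 0.0, 0.0, 1.0]] 43.24176036309636
wrist [[1.0, 0.0, -0.001, 0.55], [0.0, -0.946, -0.324, 0.084], [-0.001, 0.324, -0.946, 0.374], [0.0, 0.0, 0.0, 1.0]] 65.11208915642695
0.15 0.019
```

View pics/a.png

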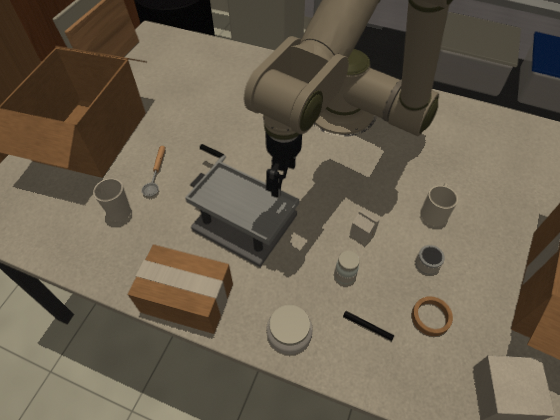

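View pics/b.png

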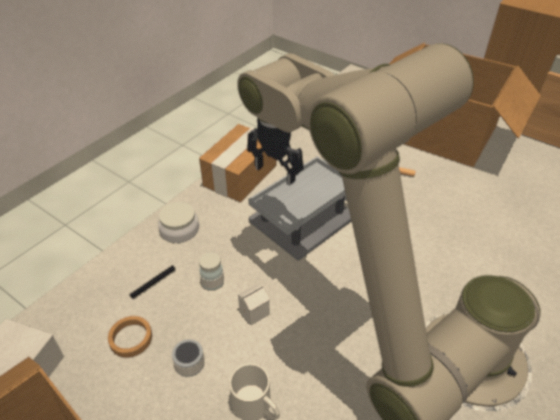

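The scene view shows the carton at about (364,226), jar (347,266), tin (431,259), tray (243,207) and the black lever handle (211,151). The side view shows the carton at (254,303), jar (210,268), tin (188,357) and tray (310,198); the handle is hidden there.

Run:
```python
from h import *
for n in("scene","side"):
    z=np.load(f"pics/{n}0.npz"); W=z["W"]
    P={"scene":dict(carton=(364,226),jar=(347,262),tin=(431,258),tray=(243,207),handle=(211,151)),"side":dict(carton=(254,303),jar=(210,265),tin=(188,354),tray=(300,205))}[n]
    for k,(u,v) in P.items(): print(n,k,W[v,u].round(3))
    # height maps clusters
    A=W.reshape(-1,3)
    for k,(u,v) in P.items():
        c=W[v,u]
        if k in("tray","handle"): continue
        s=A[(np.hypot(*(A[:,:2]-c[:2]).T)<.075)&(A[:,2]>.012)&(A[:,2]<.12)]
        top=np.percentile(s[:,2],97); t=s[s[:,2]>top-.006]
        print(n,k,len(s),"top",top.round(4),"topmid",((t.max(0)+t.min(0))/2).round(4),"circ",cv2.minEnclosingCircle(t[:,:2].astype(np.float32)),"allrect",cv2.minAreaRect(s[:,:2].astype(np.float32)),"toprect",cv2.minAreaRect(t[:,:2].astype(np.float32)))
z=np.load("pics/scene0.npz"); W=z["W"]; 
m=np.zeros((420,560),bool); m[130:270,170:310]=1
for n in("scene","side"):
    W=np.load(f"pics/{n}0.npz")["W"];A=W.reshape(-1,3)
    for lo,hi in((.09,.108),(.108,.13)):
        s=A[(A[:,2]>lo)&(A[:,2]<hi)&(abs(A[:,0]-.55)<.2)&(abs(A[:,1]+.0)<.3)]
        print(n,lo,len(s),np.median(s,0).round(4),cv2.minAreaRect(s[:,:2].astype(np.float32)))
```

```text
scene carton [0.48  0.203 0.064]
scene jar [0.61  0.193 0.083]
scene tin [0.5   0.391 0.046]
scene tray [ 0.56  -0.109  0.096]
scene handle [ 0.392 -0.292  0.07 ]
scene carton 597 top 0.0831 topmid [0.4601 0.2031 0.0819] circ ((0.4600289463996887, 0.20311611890792847), 0.025583062320947647) allrect ((0.4605199098587036, 0.20342716574668884), (0.055109549313783646, 0.05946337804198265), 72.7275161743164) toprect ((0.46282443404197693, 0.20212215185165405), (0.050940513610839844, 0.009634749963879585), 70.42642211914062)
scene jar 614 top 0.0857 topmid [0.6028 0.1941 0.0838] circ ((0.6030682325363159, 0.1951427459716797), 0.02597207762300968) allrect ((0.6057416796684265, 0.1937914788722992), (0.05402765050530434, 0.054462168365716934), 44.37965393066406) toprect ((0.6025515794754028, 0.19463670253753662), (0.048467107117176056, 0.049876920878887177), 70.89498138427734)
scene tin 618 top 0.0478 topmid [0.4892 0.391  0.0462] circ ((0.48916009068489075, 0.39122962951660156), 0.03403622284531593) allrect ((0.490282267332077, 0.39094626903533936), (0.06600069254636765, 0.06907594203948975)
[... 1208 characters left out ...]
prect ((0.4856153130531311, 0.3918905556201935), (0.06596898287534714, 0.06498333811759949), 21.47970199584961)
scene 0.09 4303 [ 0.5492 -0.1185  0.0987] ((0.6181008219718933, -0.14092978835105896), (0.28827276825904846, 0.29219672083854675), 81.38232421875)
scene 0.108 974 [ 0.6029 -0.1295  0.1136] ((0.6200584173202515, -0.1301807463169098), (0.26443415880203247, 0.29881176352500916), 80.5775375366211)
side 0.09 3327 [ 0.5503 -0.1056  0.1013] ((0.6032617092132568, -0.023335501551628113), (0.292245090007782, 0.4622841477394104), 0.25414201617240906)
side 0.108 849 [ 0.5796 -0.0749  0.1149] ((0.6084061861038208, -0.1260203868150711), (0.264363557100296, 0.2824421525001526), 80.73361206054688)
```

Run:
```python
from h import *
for n in("scene","side"):
    z=np.load(f"pics/{n}0.npz");W=z["W"];A=W.reshape(-1,3)
    c=np.array([.555,-.11])
    w=(A[:,2]>.106)&(A[:,2]<.124)&(abs(A[:,0]-c[0])<.13)&(abs(A[:,1]-c[1])<.17)&(A[:,0]<.655)
    s=A[w].astype(np.float32)
    # largest component of rim
    m=w.reshape(420,560).astype(np.uint8); m=cv2.dilate(m,np.ones((3,3)))
    k,l,st,ce=cv2.connectedComponentsWithStats(m)
    for i in range(1,k):
        if st[i,4]>150:
            q=A[w&(l.reshape(-1)==i)]; print(n,i,st[i],len(q),np.median(q[:,2]),cv2.minAreaRect(q[:,:2].astype(np.float32)))
    f=A[(A[:,2]>.09)&(A[:,2]<.106)&(abs(A[:,0]-c[0])<.06)&(abs(A[:,1]-c[1])<.1)]; print("floor",np.median(f[:,2]))
    # handle
    h=A[(A[:,2]>.045)&(A[:,2]<.09)&(abs(A[:,0]-.395)<.06)&(A[:,1]<-.2)&(A[:,1]>-.38)]
    if len(h)>5: print("handle",len(h),np.median(h,0),np.percentile(h[:,2],95),cv2.minAreaRect(h[:,:2].astype(np.float32)))
im=np.load("pics/scene0.npz")["im"][130:270,160:310]
cv2.imwrite("pics/c.png",cv2.resize(im[:,:,::-1],None,fx=4,fy=4,interpolation=2))
```

```text
scene 1 [ 184  160  116   85 1617] 884 0.11405453906063712 ((0.5482271313667297, -0.11826677620410919), (0.264460027217865, 0.15324515104293823), 80.59878540039062)
floor 0.09847685296996678
handle 182 [ 0.39268858 -0.28439794  0.06827673] 0.07270314723138521 ((0.3919018507003784, -0.2898033857345581), (0.089914470911026, 0.04512527957558632), 57.65254592895508)
side 1 [303 156  39  21 301] 152 0.11374959981641897 ((0.5634552240371704, -0.2398626208305359), (0.10544401407241821, 0.0526333712041378), 20.772939682006836)
side 5 [ 247  174   99   59 1182] 678 0.11518678358137324 ((0.5501304268836975, -0.09059466421604156), (0.21320433914661407, 0.15600265562534332), 80.73361206054688)
floor 0.10114523993138308
```

View pics/c.png

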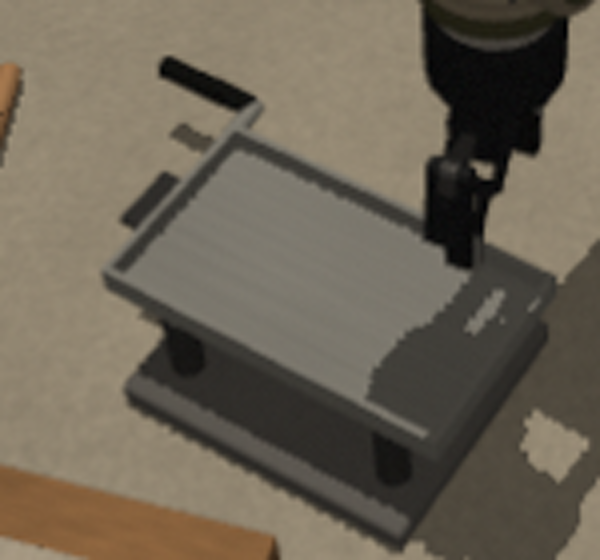

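The zoomed crop shows the tray fully, the lever arm along its left (-y) side, and the handle bar running from (165,68) to (255,103) in the crop. My tray centre estimate is about (0.547,-0.117), with the lift yawed about -9.4°.

Run:
```python
from h import *
print(np.round(env.observe()["tool_rot"],3).tolist(), env.observe()["position"])
W=np.load("pics/scene0.npz")["W"];
for n,(u,v) in dict(mug=(440,192),tapeL=(414,316),tapeR=(450,316),tapeT=(432,300),tapeB=(432,332),mk1=(346,316),mk2=(391,336),box=(180,265)).items(): print(n,W[v,u].round(3))
```

```text
[[-0.0, 1.0, -0.001], [1.0, 0.0, 0.0], [0.0, -0.001, -1.0]] [5.49806135e-01 4.11890436e-05 2.49870367e-01]
mug [0.289 0.374 0.063]
tapeL [0.659 0.386 0.02 ]
tapeR [0.631 0.467 0.029]
tapeT [0.6   0.42  0.018]
tapeB [0.684 0.435 0.022]
mk1 [0.715 0.231 0.012]
mk2 [0.726 0.346 0.015]
box [ 0.78  -0.173  0.112]
```

Call:
{"op": "servo_tool", "data": {"steps": [{"tx": -0.6, "ty": 2.1}, {"tx": -0.6, "ty": 4}, {"tx": -0.6, "ty": 4}, {"tx": -0.6, "ty": 4}, {"tx": -0.6, "ty": 4}, {"tx": -0.6, "ty": 4}, {"tx": -0.6, "ty": 4}, {"tx": -0.6, "ty": 4}, {"tx": -0.6, "ty": 4, "tz": -2}, {"tx": -0.6, "ty": 3, "tz": -3}, {"tx": -0.2, "ty": 2, "tz": -3}, {"tz": -1}, {}], "newtons": 40}}

```text
invalid input at $.steps[0]: expected keys tx, ty, tz, yaw, claw
```

```bash
cat >> h.py <<'E'
def near(c,r=.075,top=None,n="wrist",zlo=.012,zhi=.13):
    im,d,m=grab(n); A=cloud(d,m).reshape(-1,3)
    s=A[(np.hypot(*(A[:,:2]-np.array(c)).T)<r)&(A[:,2]>zlo)&(A[:,2]<zhi)]
    tp=np.percentile(s[:,2],97) if top is None else top; t=s[abs(s[:,2]-tp)<.006].astype(np.float32)
    print(n,len(s),"top",tp,"mid",(t.max(0)+t.min(0))/2,"circ",cv2.minEnclosingCircle(t[:,:2]),"rect",cv2.minAreaRect(s[:,:2].astype(np.float32)),cv2.minAreaRect(t[:,:2]))
    o=env.observe(); print(o["position"].round(4) if hasattr(o["position"],"round") else o["position"],o["time_s"])
E
python3 -c "
from h import *
near((.4875,.3914),.05)"
```

```text
Traceback (most recent call last):
  File "h.py", line 19, in near
    tp=np.percentile(s[:,2],97) if top is None else top; t=s[abs(s[:,2]-tp)<.006].astype(np.float32)
       ~~~~~~~~~~~~~^^^^^^^^^^^
IndexError: index -1 is out of bounds for axis 0 with size 0
```

Call:
{"op": "servo_tool", "data": {"steps": [{"tx": -0.6, "ty": 2.1, "tz": 0, "yaw": 0, "claw": 8.5}, {"tx": -0.6, "ty": 4, "tz": 0, "yaw": 0, "claw": 8.5}, {"tx": -0.6, "ty": 4, "tz": 0, "yaw": 0, "claw": 8.5}, {"tx": -0.6, "ty": 4, "tz": 0, "yaw": 0, "claw": 8.5}, {"tx": -0.6, "ty": 4, "tz": 0, "yaw": 0, "claw": 8.5}, {"tx": -0.6, "ty": 4, "tz": 0, "yaw": 0, "claw": 8.5}, {"tx": -0.6, "ty": 4, "tz": 0, "yaw": 0, "claw": 8.5}, {"tx": -0.6, "ty": 4, "tz": 0, "yaw": 0, "claw": 8.5}, {"tx": -0.6, "ty": 4, "tz": -2, "yaw": 0, "claw": 8.5}, {"tx": -0.6, "ty": 3, "tz": -3, "yaw": 0, "claw": 8.5}, {"tx": -0.2, "ty": 2, "tz": -3, "yaw": 0, "claw": 8.5}, {"tx": 0, "ty": 0, "tz": -1, "yaw": 0, "claw": 8.5}, {"tx": 0, "ty": 0, "tz": 0, "yaw": 0, "claw": 8.5}], "newtons": 40}}

```text
time_s: 1.5
position: [0.4875, 0.3906, 0.1588]
tool_rot: [[-0.001, 1.0, -0.003], [1.0, 0.001, -0.002], [-0.002, -0.003, -1.0]]
ft_force: [1.0, 0.5, 0.4]
grip_width: 0.085
gripper_force: 0.0
```

```bash
python3 -c "
from h import *
near((.4875,.3914),.05,zhi=.06)"
```

```text
Traceback (most recent call last):
  File "h.py", line 20, in near
    print(n,len(s),"top",tp,"mid",(t.max(0)+t.min(0))/2,"circ",cv2.minEnclosingCircle(t[:,:2]),"rect",cv2.minAreaRect(s[:,:2].astype(np.float32)),cv2.minAreaRect(t[:,:2]))
                                                               ~~~~~~~~~~~~~~~~~~~~~~^^^^^^^^^
cv2.error: OpenCV(4.12.0) /io/opencv/modules/imgproc/src/shapedescr.cpp:201: error: (-215:Assertion failed) count >= 0 && (depth == CV_32F || depth == CV_32S) in function 'minEnclosingCircle'
```

Call:
{"op": "servo_tool", "data": {"steps": [{"tx": 0, "ty": 0, "tz": -3, "yaw": 0, "claw": 8.5}, {"tx": 0, "ty": 0, "tz": -4, "yaw": 0, "claw": 8.5}, {"tx": 0, "ty": 0, "tz": -3, "yaw": 0, "claw": 8.5}, {"tx": 0, "ty": 0, "tz": -2, "yaw": 0, "claw": 8.5}, {"tx": 0, "ty": 0, "tz": -1.4, "yaw": 0, "claw": 8.5}, {"tx": 0, "ty": 0, "tz": 0, "yaw": 0, "claw": 6}, {"tx": 0, "ty": 0, "tz": 0, "yaw": 0, "claw": 6}, {"tx": 0, "ty": 0, "tz": 0, "yaw": 0, "claw": 6}, {"tx": 0, "ty": 0, "tz": 0, "yaw": 0, "claw": 6}, {"tx": 0, "ty": 0, "tz": 0, "yaw": 0, "claw": 6}], "newtons": 40}}

```text
time_s: 2.55
position: [0.4885, 0.3912, 0.0275]
tool_rot: [[-0.0, 1.0, 0.002], [1.0, 0.0, 0.001], [0.001, 0.002, -1.0]]
ft_force: [1.1, -0.7, 6.1]
grip_width: 0.0652
gripper_force: 45.2
```

```bash
sed -i 's/minEnclosingCircle(t\[:,:2\])/minEnclosingCircle(t[:,:2].copy())/; s/minAreaRect(t\[:,:2\])/minAreaRect(t[:,:2].copy())/' h.py
python3 - <<'E'
import numpy as np
a=np.radians(-9.4);x=np.array([np.cos(a),np.sin(a)]);y=np.array([-x[1],x[0]]);c=np.array([.5465,-.117])
for d in(-.083,0,.083): print(d,(c+d*y).round(4))
E
```

```text
-0.083 [ 0.5329 -0.1989]
0 [ 0.5465 -0.117 ]
0.083 [ 0.5601 -0.0351]
```

Call:
{"op": "servo_tool", "data": {"steps": [{"tx": 0, "ty": 0, "tz": 1.5, "yaw": 0, "claw": 6}, {"tx": 0, "ty": 0, "tz": 3, "yaw": 0, "claw": 6}, {"tx": 0, "ty": 0, "tz": 4, "yaw": 0, "claw": 6}, {"tx": 0, "ty": 0, "tz": 4, "yaw": 0, "claw": 6}, {"tx": 0.3, "ty": -2, "tz": 3.5, "yaw": 0, "claw": 6}, {"tx": 0.3, "ty": -3, "tz": 1.5, "yaw": -1, "claw": 6}, {"tx": 0.3, "ty": -4.5, "tz": 0, "yaw": -1, "claw": 6}, {"tx": 0.3, "ty": -4.5, "tz": 0, "yaw": -1, "claw": 6}, {"tx": 0.3, "ty": -4.5, "tz": 0, "yaw": -1, "claw": 6}, {"tx": 0.3, "ty": -4.5, "tz": 0, "yaw": -1, "claw": 6}, {"tx": 0.3, "ty": -4.5, "tz": 0, "yaw": -1, "claw": 6}, {"tx": 0.3, "ty": -4.5, "tz": 0, "yaw": -1, "claw": 6}, {"tx": 0.3, "ty": -4.5, "tz": 0, "yaw": -1, "claw": 6}, {"tx": 0.3, "ty": -4.5, "tz": 0, "yaw": -1, "claw": 6}, {"tx": 0.3, "ty": -4.5, "tz": 0, "yaw": -0.4, "claw": 6}, {"tx": 0.3, "ty": -4.5, "tz": 0, "yaw": 0, "claw": 6}, {"tx": 0.3, "ty": -4.5, "tz": 0, "yaw": 0, "claw": 6}, {"tx": 0.3, "ty": -3, "tz": 0, "yaw": 0, "claw": 6}, {"tx": 0.3, "ty": -1.5, "tz": 0, "yaw": 0, "claw": 6}, {"tx": 0, "ty": 0, "tz": 0, "yaw": 0, "claw": 6}]}}

```text
time_s: 4.55
position: [0.5331, -0.2003, 0.201]
tool_rot: [[0.165, 0.986, -0.0], [0.986, -0.165, 0.0], [0.0, -0.0, -1.0]]
ft_force: [-0.6, 0.0, -1.7]
grip_width: 0.065
gripper_force: 44.7
```

Run:
```python
from h import *
print(env.observe()["position"])
im,d,m=grab("scene","d1"); W=cloud(d,m); np.savez("pics/s1",W=W,im=im)
im,d,m=grab("side","e1"); np.savez("pics/e1",W=cloud(d,m))
```

```text
[ 0.53306312 -0.20031635  0.20103801]
```

View pics/d1.png

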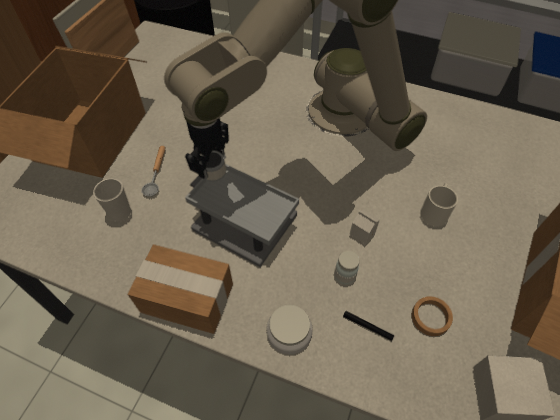

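The tin is held upright above the -y end of the tray, around (213,163). Next I'll check its top height from the depth.

Run:
```python
import numpy as np
for f in("s1","e1"):
    W=np.load(f"pics/{f}.npz")["W"]; A=W.reshape(-1,3)
    s=A[(np.hypot(A[:,0]-.533,A[:,1]+.2)<.034)&(A[:,2]>.13)&(A[:,2]<.25)]
    print(len(s),np.histogram(s[:,2],bins=np.arange(.15,.25,.005)))
```

```text
413 (array([  0,   0,   0,   0,  11,  11,  10,  13,   9,  11,  10,  13,  28,
       259,  19,  11,   2,   2,   0]), array([0.15 , 0.155, 0.16 , 0.165, 0.17 , 0.175, 0.18 , 0.185, 0.19 ,
       0.195, 0.2  , 0.205, 0.21 , 0.215, 0.22 , 0.225, 0.23 , 0.235,
       0.24 , 0.245]))
311 (array([  0,   0,   0,   0,   7,  10,   5,   2,   8,   6,   6,   1,  10,
       101, 134,   8,   1,   7,   2]), array([0.15 , 0.155, 0.16 , 0.165, 0.17 , 0.175, 0.18 , 0.185, 0.19 ,
       0.195, 0.2  , 0.205, 0.21 , 0.215, 0.22 , 0.225, 0.23 , 0.235,
       0.24 , 0.245]))
```

Call:
{"op": "servo_tool", "data": {"steps": [{"tx": 0, "ty": 0, "tz": -2, "yaw": 0, "claw": 6}, {"tx": 0, "ty": 0, "tz": -2.5, "yaw": 0, "claw": 6}, {"tx": 0, "ty": 0, "tz": -1.5, "yaw": 0, "claw": 6}, {"tx": 0, "ty": 0, "tz": -0.8, "yaw": 0, "claw": 6}, {"tx": 0, "ty": 0, "tz": -0.3, "yaw": 0, "claw": 6}, {"tx": 0, "ty": 0, "tz": 0, "yaw": 0, "claw": 6}]}}

```text
time_s: 5.25
position: [0.5332, -0.1984, 0.1307]
tool_rot: [[0.163, 0.987, 0.0], [0.987, -0.163, -0.0], [-0.0, 0.0, -1.0]]
ft_force: [-0.0, -0.8, -1.6]
grip_width: 0.0648
gripper_force: 44.7
```

Call:
{"op": "servo_tool", "data": {"steps": [{"tx": 0, "ty": 0, "tz": -0.15, "yaw": 0, "claw": 6}, {"tx": 0, "ty": 0, "tz": 0, "yaw": 0, "claw": 6}]}}

```text
time_s: 5.45
position: [0.5332, -0.199, 0.1293]
tool_rot: [[0.163, 0.987, 0.001], [0.987, -0.163, -0.0], [-0.0, 0.001, -1.0]]
ft_force: [0.1, -0.3, -1.2]
grip_width: 0.0651
gripper_force: 44.7
```

Call:
{"op": "servo_tool", "data": {"steps": [{"tx": 0, "ty": 0, "tz": -0.1, "yaw": 0, "claw": 6}, {"tx": 0, "ty": 0, "tz": 0, "yaw": 0, "claw": 6}]}}

```text
time_s: 5.65
position: [0.533, -0.199, 0.1279]
tool_rot: [[0.163, 0.987, 0.0], [0.987, -0.163, -0.0], [-0.0, 0.0, -1.0]]
ft_force: [-0.2, 0.2, -1.4]
grip_width: 0.0651
gripper_force: 44.7
```

Call:
{"op": "servo_tool", "data": {"steps": [{"tx": 0, "ty": 0, "tz": -0.1, "yaw": 0, "claw": 6}, {"tx": 0, "ty": 0, "tz": 0, "yaw": 0, "claw": 6}]}}

```text
time_s: 5.85
position: [0.533, -0.1991, 0.1274]
tool_rot: [[0.163, 0.987, 0.001], [0.987, -0.163, -0.0], [-0.0, 0.001, -1.0]]
ft_force: [-1.6, 1.2, 4.5]
grip_width: 0.0647
gripper_force: 45.4
```

Call:
{"op": "servo_tool", "data": {"steps": [{"tx": 0, "ty": 0, "tz": 0, "yaw": 0, "claw": 7.2}, {"tx": 0, "ty": 0, "tz": 0, "yaw": 0, "claw": 7.6}, {"tx": 0, "ty": 0, "tz": 0, "yaw": 0, "claw": 7.6}, {"tx": 0, "ty": 0, "tz": 0.5, "yaw": 0, "claw": 7.6}, {"tx": 0, "ty": 0, "tz": 2, "yaw": 0, "claw": 7.6}, {"tx": 0, "ty": 0, "tz": 3, "yaw": 0, "claw": 7.6}, {"tx": 0, "ty": 0, "tz": 2, "yaw": 0, "claw": 8.5}, {"tx": -0.74, "ty": 2, "tz": 0, "yaw": -0.8, "claw": 8.5}, {"tx": -0.74, "ty": 4, "tz": 0, "yaw": -0.8, "claw": 8.5}, {"tx": -0.74, "ty": 4.5, "tz": 0, "yaw": -0.8, "claw": 8.5}, {"tx": -0.74, "ty": 4.5, "tz": 0, "yaw": -0.8, "claw": 8.5}, {"tx": -0.74, "ty": 4.5, "tz": 0, "yaw": -0.8, "claw": 8.5}, {"tx": -0.74, "ty": 4.5, "tz": 0, "yaw": -0.8, "claw": 8.5}, {"tx": -0.74, "ty": 4.5, "tz": 0, "yaw": -0.8, "claw": 8.5}, {"tx": -0.74, "ty": 4.5, "tz": 0, "yaw": -0.8, "claw": 8.5}, {"tx": -0.74, "ty": 4, "tz": 0, "yaw": -0.8, "claw": 8.5}, {"tx": -0.74, "ty": 3.2, "tz": 0, "yaw": -0.8, "claw": 8.5}, {"tx": 0, "ty": 0, "tz": -2, "yaw": 0, "claw": 8.5}, {"tx": 0, "ty": 0, "tz": -1, "yaw": 0, "claw": 8.5}, {"tx": 0, "ty": 0, "tz": 0, "yaw": 0, "claw": 8.5}]}}

```text
time_s: 7.85
position: [0.4585, 0.2026, 0.1708]
tool_rot: [[0.299, 0.954, -0.003], [0.954, -0.299, -0.001], [-0.001, -0.002, -1.0]]
ft_force: [0.7, -0.2, 0.3]
grip_width: 0.085
gripper_force: 0.0
```

Run:
```python
from h import *
near((.459,.2035),.05,n="scene",zhi=.095)
near((.459,.2035),.05,n="wrist",zhi=.095)
near((.533,-.199),.045,n="scene",zlo=.12,zhi=.17)
near((.533,-.199),.045,n="side",zlo=.12,zhi=.17)
```

```text
scene 591 top 0.0830879430412913 mid [0.46049115 0.20295915 0.08246236] circ ((0.4618339538574219, 0.20295915007591248), 0.02637430466711521) rect ((0.4597628712654114, 0.20429953932762146), (0.05477743223309517, 0.0604071170091629), 70.59818267822266) ((0.461005836725235, 0.20316392183303833), (0.05250052735209465, 0.007147443480789661), 76.10951232910156)
[0.459  0.2025 0.1717] 7.9
wrist 6138 top 0.08608410173631732 mid [0.45855778 0.20373471 0.08415131] circ ((0.45881909132003784, 0.20349526405334473), 0.02658514864742756) rect ((0.4582400619983673, 0.20356695353984833), (0.054390911012887955, 0.054966896772384644), 72.41681671142578) ((0.4581640362739563, 0.2037007212638855), (0.052951276302337646, 0.0027986057102680206), 72.58867645263672)
[0.4594 0.2025 0.1722] 7.95
scene 518 top 0.14698439357025708 mid [ 0.53560317 -0.19793591  0.14502135] circ ((0.536964476108551, -0.19938600063323975), 0.034505732357501984) rect ((0.5360626578330994, -0.1971886157989502), (0.06730879843235016, 0.06534621119499207), 11.576031684875488) ((0.5358895659446716, -0.1976575404405594), (0.0651147589
[... 228 characters left out ...]
else top; t=s[abs(s[:,2]-tp)<.006].astype(np.float32)
       ~~~~~~~~~~~~~^^^^^^^^^^^
    return _quantile_unchecked(
        a, q, axis, out, overwrite_input, method, keepdims, weights)
    return _ureduce(a,
                    func=_quantile_ureduce_func,
    ...<5 lines>...
                    overwrite_input=overwrite_input,
                    method=method)
    r = func(a, **kwargs)
    result = _quantile(arr,
                       quantiles=q,
    ...<2 lines>...
                       out=out,
                       weights=wgt)
    slices_having_nans = np.isnan(arr[-1, ...])
                                  ~~~^^^^^^^^^
IndexError: index -1 is out of bounds for axis 0 with size 0
```

Call:
{"op": "servo_tool", "data": {"steps": [{"tx": 0, "ty": 0.1, "tz": -3, "yaw": 0, "claw": 8.5}, {"tx": 0, "ty": 0, "tz": -4, "yaw": 0, "claw": 8.5}, {"tx": 0, "ty": 0, "tz": -3, "yaw": 0, "claw": 8.5}, {"tx": 0, "ty": 0, "tz": -2, "yaw": 0, "claw": 8.5}, {"tx": 0, "ty": 0, "tz": -1, "yaw": 0, "claw": 8.5}, {"tx": 0, "ty": 0, "tz": 0, "yaw": 0, "claw": 4.9}, {"tx": 0, "ty": 0, "tz": 0, "yaw": 0, "claw": 4.9}, {"tx": 0, "ty": 0, "tz": 0, "yaw": 0, "claw": 4.9}, {"tx": 0, "ty": 0, "tz": 0, "yaw": 0, "claw": 4.9}, {"tx": 0, "ty": 0, "tz": 0, "yaw": 0, "claw": 4.9}, {"tx": 0, "ty": 0, "tz": 0, "yaw": 0, "claw": 4.9}], "newtons": 35}}

```text
time_s: 9.15
position: [0.4597, 0.2041, 0.0431]
tool_rot: [[0.299, 0.954, 0.003], [0.954, -0.299, 0.0], [0.001, 0.002, -1.0]]
ft_force: [0.4, -0.5, 6.7]
grip_width: 0.0535
gripper_force: 38.3
```

Call:
{"op": "servo_tool", "data": {"steps": [{"tx": 0, "ty": 0, "tz": 1.5, "yaw": 0, "claw": 4.9}, {"tx": 0, "ty": 0, "tz": 3, "yaw": 0, "claw": 4.9}, {"tx": 0, "ty": 0, "tz": 4, "yaw": 0, "claw": 4.9}, {"tx": 0, "ty": 0, "tz": 4, "yaw": 0, "claw": 4.9}, {"tx": 0, "ty": 0, "tz": 3.5, "yaw": 0, "claw": 4.9}, {"tx": 0.97, "ty": -2, "tz": 0, "yaw": 0.9, "claw": 4.9}, {"tx": 0.97, "ty": -3.5, "tz": 0, "yaw": 0.9, "claw": 4.9}, {"tx": 0.97, "ty": -4.5, "tz": 0, "yaw": 0.9, "claw": 4.9}, {"tx": 0.97, "ty": -4.5, "tz": 0, "yaw": 0.9, "claw": 4.9}, {"tx": 0.97, "ty": -4.5, "tz": 0, "yaw": 0.9, "claw": 4.9}, {"tx": 0.97, "ty": -4.5, "tz": 0, "yaw": 0.9, "claw": 4.9}, {"tx": 0.97, "ty": -4.5, "tz": 0, "yaw": 0.9, "claw": 4.9}, {"tx": 0.97, "ty": -2.6, "tz": 0, "yaw": 0.9, "claw": 4.9}, {"tx": 0.97, "ty": -1.5, "tz": 0, "yaw": 0.9, "claw": 4.9}, {"tx": 0, "ty": 0, "tz": 0, "yaw": 0, "claw": 4.9}, {"tx": 0, "ty": 0, "tz": 0, "yaw": 0, "claw": 4.9}, {"tx": 0, "ty": 0, "tz": -1.5, "yaw": 0, "claw": 4.9}, {"tx": 0, "ty": 0, "tz": -1.5, "yaw": 0, "claw": 4.9}, {"tx": 0, "ty": 0, "tz": -1, "yaw": 0, "claw": 4.9}, {"tx": 0, "ty": 0, "tz": 0, "yaw": 0, "claw": 4.9}]}}

```text
time_s: 11.15
position: [0.5455, -0.1159, 0.1608]
tool_rot: [[0.161, 0.987, -0.002], [0.987, -0.161, 0.001], [0.001, -0.003, -1.0]]
ft_force: [-0.0, 0.2, -0.8]
grip_width: 0.0539
gripper_force: 37.6
```

Run:
```python
from h import *
im,d,m=grab("scene"); A=cloud(d,m).reshape(-1,3)
o=env.observe(); print(o["position"],o["ft_force"],o["time_s"])
cv2.imwrite("pics/f1.png",cv2.resize(im[110:280,150:320,::-1],None,fx=3.4,fy=3.4,interpolation=2))
```

```text
[ 0.54599174 -0.11632296  0.16177289] [-0.12846944 -0.36736806 -1.77470801] 11.2
```

View pics/f1.png

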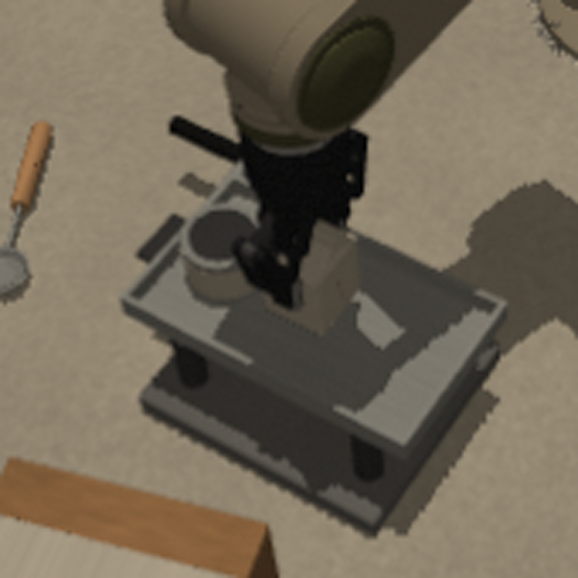

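The tin stands upright in the -y end of the tray (crop (228,255)) and the carton is held upright over the middle (crop (325,275)).

Call:
{"op": "servo_tool", "data": {"steps": [{"tx": 0, "ty": 0, "tz": -0.8, "yaw": 0, "claw": 4.9}, {"tx": 0, "ty": 0, "tz": -0.6, "yaw": 0, "claw": 4.9}, {"tx": 0, "ty": 0, "tz": -0.3, "yaw": 0, "claw": 4.9}, {"tx": 0, "ty": 0, "tz": 0, "yaw": 0, "claw": 4.9}]}}

```text
time_s: 11.6
position: [0.5461, -0.1169, 0.1444]
tool_rot: [[0.162, 0.987, -0.001], [0.987, -0.162, 0.0], [0.0, -0.001, -1.0]]
ft_force: [0.7, 0.3, -2.3]
grip_width: 0.0534
gripper_force: 37.6
```

Call:
{"op": "servo_tool", "data": {"steps": [{"tx": 0, "ty": 0, "tz": -0.1, "yaw": 0, "claw": 4.9}, {"tx": 0, "ty": 0, "tz": 0, "yaw": 0, "claw": 4.9}]}}

```text
time_s: 11.8
position: [0.5463, -0.117, 0.1439]
tool_rot: [[0.162, 0.987, 0.0], [0.987, -0.162, -0.0], [-0.0, 0.0, -1.0]]
ft_force: [0.0, 0.6, -1.6]
grip_width: 0.0537
gripper_force: 37.6
```

Call:
{"op": "servo_tool", "data": {"steps": [{"tx": 0, "ty": 0, "tz": -0.12, "yaw": 0, "claw": 4.9}, {"tx": 0, "ty": 0, "tz": 0, "yaw": 0, "claw": 4.9}]}}

```text
time_s: 12.0
position: [0.5464, -0.1171, 0.143]
tool_rot: [[0.162, 0.987, 0.001], [0.987, -0.162, -0.0], [-0.0, 0.001, -1.0]]
ft_force: [-1.4, -0.4, 0.9]
grip_width: 0.0538
gripper_force: 37.8
```

Call:
{"op": "servo_tool", "data": {"steps": [{"tx": 0, "ty": 0, "tz": -0.08, "yaw": 0, "claw": 4.9}, {"tx": 0, "ty": 0, "tz": 0, "yaw": 0, "claw": 4.9}]}}

```text
time_s: 12.2
position: [0.5464, -0.1171, 0.1429]
tool_rot: [[0.162, 0.987, 0.001], [0.987, -0.162, -0.001], [-0.0, 0.001, -1.0]]
ft_force: [-3.2, 0.8, 7.7]
grip_width: 0.0538
gripper_force: 38.6
```

Call:
{"op": "servo_tool", "data": {"steps": [{"tx": 0, "ty": 0, "tz": 0, "yaw": 0, "claw": 6}, {"tx": 0, "ty": 0, "tz": 0, "yaw": 0, "claw": 6.8}, {"tx": 0, "ty": 0, "tz": 0, "yaw": 0, "claw": 6.8}, {"tx": 0, "ty": 0, "tz": 0.6, "yaw": 0, "claw": 6.8}, {"tx": 0, "ty": 0, "tz": 2, "yaw": 0, "claw": 6.8}, {"tx": 0, "ty": 0, "tz": 3, "yaw": 0, "claw": 6.8}, {"tx": 0, "ty": 0, "tz": 2.6, "yaw": 0, "claw": 6.8}, {"tx": 0.6, "ty": 2.2, "tz": 0, "yaw": 0, "claw": 8.5}, {"tx": 0.6, "ty": 4, "tz": 0, "yaw": 0, "claw": 8.5}, {"tx": 0.6, "ty": 4.5, "tz": 0, "yaw": 0, "claw": 8.5}, {"tx": 0.6, "ty": 4.5, "tz": 0, "yaw": 0, "claw": 8.5}, {"tx": 0.6, "ty": 4.5, "tz": 0, "yaw": 0, "claw": 8.5}, {"tx": 0.6, "ty": 4.5, "tz": 0, "yaw": 0, "claw": 8.5}, {"tx": 0.6, "ty": 3, "tz": 0, "yaw": 0, "claw": 8.5}, {"tx": 0.6, "ty": 2.5, "tz": 0, "yaw": 0, "claw": 8.5}, {"tx": 0.6, "ty": 1.5, "tz": -3, "yaw": 0, "claw": 8.5}, {"tx": 0, "ty": 0, "tz": -3, "yaw": 0, "claw": 8.5}, {"tx": 0, "ty": 0, "tz": 0, "yaw": 0, "claw": 8.5}]}}

```text
time_s: 14.0
position: [0.5986, 0.1952, 0.1602]
tool_rot: [[0.161, 0.987, -0.008], [0.987, -0.161, -0.001], [-0.002, -0.007, -1.0]]
ft_force: [-0.3, -0.1, 0.5]
grip_width: 0.0848
gripper_force: 0.0
```

Run:
```python
from h import *
near((.6,.195),.045,n="wrist",zhi=.1)
near((.546,-.117),.045,n="scene",zlo=.14,zhi=.22)
```

```text
wrist 6339 top 0.08613167881534184 mid [0.600104   0.19552    0.08386403] circ ((0.599916398525238, 0.1949518322944641), 0.026139289140701294) rect ((0.5997664928436279, 0.19813214242458344), (0.05473890155553818, 0.054509878158569336), 51.59149169921875) ((0.6000452041625977, 0.1954384744167328), (0.05070357024669647, 0.05093701183795929), 53.82782745361328)
[0.5997 0.195  0.1629] 14.05
scene 533 top 0.18358740740516924 mid [ 0.5480155  -0.11909378  0.1818797 ] circ ((0.5480931997299194, -0.11909377574920654), 0.026513120159506798) rect ((0.5494258403778076, -0.11824823915958405), (0.05518949404358864, 0.058099985122680664), 80.2504653930664) ((0.5488261580467224, -0.11923670768737793), (0.0526951402425766, 0.0063569629564881325), 78.96395874023438)
[0.6005 0.1949 0.1647] 14.1
```

Call:
{"op": "servo_tool", "data": {"steps": [{"tx": 0, "ty": 0, "tz": -2.5, "yaw": 0, "claw": 8.5}, {"tx": 0, "ty": 0, "tz": -4, "yaw": 0, "claw": 8.5}, {"tx": 0, "ty": 0, "tz": -3, "yaw": 0, "claw": 8.5}, {"tx": 0, "ty": 0, "tz": -1.6, "yaw": 0, "claw": 8.5}, {"tx": 0, "ty": 0, "tz": -0.9, "yaw": 0, "claw": 8.5}, {"tx": 0, "ty": 0, "tz": 0, "yaw": 0, "claw": 5}, {"tx": 0, "ty": 0, "tz": 0, "yaw": 0, "claw": 5}, {"tx": 0, "ty": 0, "tz": 0, "yaw": 0, "claw": 5}, {"tx": 0, "ty": 0, "tz": 0, "yaw": 0, "claw": 5}, {"tx": 0, "ty": 0, "tz": 0, "yaw": 0, "claw": 5}, {"tx": 0, "ty": 0, "tz": 0, "yaw": 0, "claw": 5}], "newtons": 45}}

```text
time_s: 15.2
position: [0.6012, 0.1951, 0.046]
tool_rot: [[0.162, 0.987, 0.003], [0.987, -0.162, 0.0], [0.001, 0.003, -1.0]]
ft_force: [-0.3, -0.4, 6.5]
grip_width: 0.0561
gripper_force: 48.8
```

Call:
{"op": "servo_tool", "data": {"steps": [{"tx": 0, "ty": 0, "tz": 1.5, "yaw": 0, "claw": 5}, {"tx": 0, "ty": 0, "tz": 3, "yaw": 0, "claw": 5}, {"tx": 0, "ty": 0, "tz": 4, "yaw": 0, "claw": 5}, {"tx": 0, "ty": 0, "tz": 4, "yaw": 0, "claw": 5}, {"tx": 0, "ty": 0, "tz": 3.5, "yaw": 0, "claw": 5}, {"tx": -0.6, "ty": -2, "tz": 0, "yaw": 0, "claw": 5}, {"tx": -0.6, "ty": -3.5, "tz": 0, "yaw": 0, "claw": 5}, {"tx": -0.6, "ty": -4.5, "tz": 0, "yaw": 0, "claw": 5}, {"tx": -0.6, "ty": -4.5, "tz": 0, "yaw": 0, "claw": 5}, {"tx": -0.6, "ty": -4.5, "tz": 0, "yaw": 0, "claw": 5}, {"tx": -0.6, "ty": -2.5, "tz": 0, "yaw": 0, "claw": 5}, {"tx": -0.5, "ty": -1.5, "tz": 0, "yaw": 0, "claw": 5}, {"tx": 0, "ty": 0, "tz": 0, "yaw": 0, "claw": 5}, {"tx": 0, "ty": 0, "tz": 0, "yaw": 0, "claw": 5}, {"tx": 0, "ty": 0, "tz": -1.5, "yaw": 0, "claw": 5}, {"tx": 0, "ty": 0, "tz": -1.5, "yaw": 0, "claw": 5}, {"tx": 0, "ty": 0, "tz": -1, "yaw": 0, "claw": 5}, {"tx": 0, "ty": 0, "tz": 0, "yaw": 0, "claw": 5}, {"tx": 0, "ty": 0, "tz": 0, "yaw": 0, "claw": 5}]}}

```text
time_s: 17.1
position: [0.5596, -0.0345, 0.1642]
tool_rot: [[0.161, 0.987, 0.0], [0.987, -0.161, -0.0], [0.0, 0.0, -1.0]]
ft_force: [-0.2, -0.5, -2.4]
grip_width: 0.0566
gripper_force: 48.9
```

Call:
{"op": "servo_tool", "data": {"steps": [{"tx": 0, "ty": 0, "tz": -0.6, "yaw": 0, "claw": 5}, {"tx": 0, "ty": 0, "tz": -0.5, "yaw": 0, "claw": 5}, {"tx": 0, "ty": 0, "tz": -0.3, "yaw": 0, "claw": 5}, {"tx": 0, "ty": 0, "tz": 0, "yaw": 0, "claw": 5}]}}

```text
time_s: 17.5
position: [0.5591, -0.035, 0.1493]
tool_rot: [[0.162, 0.987, -0.001], [0.987, -0.162, 0.0], [0.0, -0.001, -1.0]]
ft_force: [-1.2, -0.5, -2.1]
grip_width: 0.0561
gripper_force: 48.9
```

Call:
{"op": "servo_tool", "data": {"steps": [{"tx": 0, "ty": 0, "tz": -0.15, "yaw": 0, "claw": 5}, {"tx": 0, "ty": 0, "tz": 0, "yaw": 0, "claw": 5}]}}

```text
time_s: 17.7
position: [0.5593, -0.035, 0.1483]
tool_rot: [[0.162, 0.987, 0.0], [0.987, -0.162, 0.0], [0.0, 0.0, -1.0]]
ft_force: [0.8, -0.4, -2.5]
grip_width: 0.0563
gripper_force: 48.9
```

Call:
{"op": "servo_tool", "data": {"steps": [{"tx": 0, "ty": 0, "tz": -0.12, "yaw": 0, "claw": 5}, {"tx": 0, "ty": 0, "tz": 0, "yaw": 0, "claw": 5}]}}

```text
time_s: 17.9
position: [0.5593, -0.035, 0.1471]
tool_rot: [[0.162, 0.987, -0.0], [0.987, -0.162, 0.0], [0.0, -0.0, -1.0]]
ft_force: [0.3, 0.4, -1.8]
grip_width: 0.0563
gripper_force: 48.9
```

Call:
{"op": "servo_tool", "data": {"steps": [{"tx": 0, "ty": 0, "tz": -0.08, "yaw": 0, "claw": 5}, {"tx": 0, "ty": 0, "tz": 0, "yaw": 0, "claw": 5}]}}

```text
time_s: 18.1
position: [0.5593, -0.035, 0.1463]
tool_rot: [[0.162, 0.987, -0.0], [0.987, -0.162, 0.0], [0.0, -0.0, -1.0]]
ft_force: [0.3, -0.2, -1.8]
grip_width: 0.0566
gripper_force: 48.9
```

Call:
{"op": "servo_tool", "data": {"steps": [{"tx": 0, "ty": 0, "tz": -0.08, "yaw": 0, "claw": 5}, {"tx": 0, "ty": 0, "tz": 0, "yaw": 0, "claw": 5}]}}

```text
time_s: 18.3
position: [0.5593, -0.035, 0.1459]
tool_rot: [[0.162, 0.987, 0.0], [0.987, -0.162, -0.0], [-0.0, 0.0, -1.0]]
ft_force: [-1.8, -0.2, 0.9]
grip_width: 0.0563
gripper_force: 49.2
```

Call:
{"op": "servo_tool", "data": {"steps": [{"tx": 0, "ty": 0, "tz": -0.06, "yaw": 0, "claw": 5}, {"tx": 0, "ty": 0, "tz": 0, "yaw": 0, "claw": 5}]}}

```text
time_s: 18.5
position: [0.5593, -0.035, 0.1458]
tool_rot: [[0.162, 0.987, 0.001], [0.987, -0.162, -0.0], [-0.0, 0.001, -1.0]]
ft_force: [-2.9, 0.7, 6.2]
grip_width: 0.0564
gripper_force: 49.8
```

Call:
{"op": "servo_tool", "data": {"steps": [{"tx": 0, "ty": 0, "tz": 0, "yaw": 0, "claw": 6.2}, {"tx": 0, "ty": 0, "tz": 0, "yaw": 0, "claw": 7}, {"tx": 0, "ty": 0, "tz": 0, "yaw": 0, "claw": 7}, {"tx": 0, "ty": 0, "tz": 0.6, "yaw": 0, "claw": 7}, {"tx": 0, "ty": 0, "tz": 2, "yaw": 0, "claw": 7}, {"tx": 0, "ty": 0, "tz": 3, "yaw": 0, "claw": 7}, {"tx": 0, "ty": 0, "tz": 3.4, "yaw": 0, "claw": 7}, {"tx": -2, "ty": -1, "tz": 1, "yaw": 0, "claw": 7}, {"tx": -3, "ty": -2.5, "tz": 0, "yaw": 0, "claw": 5}, {"tx": -3, "ty": -3.5, "tz": 0, "yaw": 0, "claw": 5}, {"tx": -3, "ty": -4, "tz": 0, "yaw": 0, "claw": 5}, {"tx": -2, "ty": -4, "tz": 0, "yaw": 0, "claw": 5}, {"tx": -2, "ty": -4, "tz": 0, "yaw": 0, "claw": 5}, {"tx": -1.2, "ty": -4, "tz": -1.5, "yaw": 0, "claw": 5}, {"tx": -0.5, "ty": -2.3, "tz": -2.5, "yaw": 0, "claw": 5}, {"tx": 0, "ty": 0, "tz": -2, "yaw": 0, "claw": 5}, {"tx": 0, "ty": 0, "tz": 0, "yaw": 0, "claw": 5}, {"tx": 0, "ty": 0, "tz": 0, "yaw": 0, "claw": 5}]}}

```text
time_s: 20.3
position: [0.3925, -0.2879, 0.1857]
tool_rot: [[0.161, 0.987, 0.0], [0.987, -0.161, -0.0], [-0.0, 0.0, -1.0]]
ft_force: [0.4, -0.2, 1.0]
grip_width: 0.0502
gripper_force: 0.0
```

Run:
```python
from h import *
o=env.observe(); print(o["position"],o["time_s"])
im,d,m=grab("wrist","g1"); W=cloud(d,m); A=W.reshape(-1,3); np.savez("pics/g1",W=W,im=im)
h=A[(A[:,2]>.05)&(A[:,2]<.085)&(abs(A[:,0]-.39)<.07)&(abs(A[:,1]+.28)<.08)]
print(len(h),np.percentile(h[:,2],[5,50,98]),cv2.minAreaRect(h[:,:2].astype(np.float32)))
im2,d2,m2=grab("scene"); cv2.imwrite("pics/g2.png",np.hstack([cv2.resize(im,(480,360)),cv2.resize(im2[110:280,150:320],(320,360))])[:,:,::-1])
```

```text
[ 0.39252815 -0.28794041  0.18567922] 20.3
4149 [0.06361568 0.06940474 0.07346238] ((0.4060189127922058, -0.2736396789550781), (0.13025754690170288, 0.06426369398832321), 42.56584930419922)
```

View pics/g2.png

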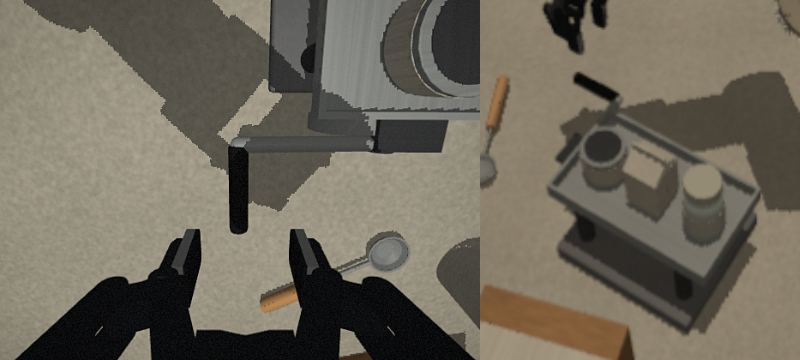

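All three objects stand upright in the tray. In the left (wrist) half, the bar runs from (238,148) at the arm to its free end at (238,232), and its axis is slightly left of the mid-line between the fingers (about 245).

Run:
```python
from h import *
z=np.load("pics/g1.npz"); W=z["W"]; im=z["im"]
k=(im.max(2)<60)&(W[...,2]>.05)&(W[...,2]<.085); k[:,:240]=0; k[:,320:]=0
h=W[k]; r=cv2.minAreaRect(h[:,:2].astype(np.float32)); print(len(h),r,np.percentile(h[:,2],98))
b=cv2.boxPoints(r); print(b)
# axis using top pixels
t=h[h[:,2]>np.percentile(h[:,2],50)]; c=t.mean(0); u,s,v=np.linalg.svd(t[:,:2]-c[:2]); d=v[0]; d=d if d[1]<0 else -d
pr=(h[:,:2]-c[:2])@d; free=c[:2]+d*np.percentile(pr,99.5); print("axis",c,d,np.degrees(np.arctan2(-d[0],-d[1])),"free",free,"len",np.ptp(np.percentile(pr,[.5,99.5])),"grip",free-d*.033)
# tray rim from wrist
print(W[130*7//6//1, 420].round(3))
A=W.reshape(-1,3); q=A[(A[:,2]>.108)&(A[:,2]<.122)&(A[:,0]<.6)&(A[:,1]>-.28)]
print(len(q),np.median(q,0),q.min(0))
```

```text
2225 ((0.38835668563842773, -0.2946840822696686), (0.08344465494155884, 0.03841772302985191), 69.65999603271484) 0.0735795094485423
[[ 0.35584328 -0.32712805]
 [ 0.39186552 -0.3404817 ]
 [ 0.4208701  -0.2622401 ]
 [ 0.38484785 -0.24888647]]
axis [ 0.38595416 -0.29116487  0.07249718] [-0.16556388 -0.98619907] 9.529993013156808 free [ 0.37891943 -0.33306798] len 0.08170444206169938 grip [ 0.38438304 -0.30052341]
[ 0.488 -0.249  0.094]
5033 [ 0.49525208 -0.21585656  0.11675462] [ 0.45088793 -0.25043194  0.10800582]
```

Call:
{"op": "servo_tool", "data": {"steps": [{"tx": -0.4, "ty": -0.6, "tz": 0, "yaw": -0.1, "claw": 5}, {"tx": -0.4, "ty": -0.65, "tz": -2, "yaw": 0, "claw": 5}, {"tx": 0, "ty": 0, "tz": -3.5, "yaw": 0, "claw": 5}, {"tx": 0, "ty": 0, "tz": -3, "yaw": 0, "claw": 5}, {"tx": 0, "ty": 0, "tz": -2, "yaw": 0, "claw": 5}, {"tx": 0, "ty": 0, "tz": -1.2, "yaw": 0, "claw": 5}, {"tx": 0, "ty": 0, "tz": -0.4, "yaw": 0, "claw": 5}, {"tx": 0, "ty": 0, "tz": 0, "yaw": 0, "claw": 5}], "newtons": 50}}

```text
time_s: 21.2
position: [0.3844, -0.3008, 0.0642]
tool_rot: [[0.163, 0.987, 0.0], [0.987, -0.163, -0.0], [-0.0, 0.0, -1.0]]
ft_force: [0.5, -0.2, -0.4]
grip_width: 0.05
gripper_force: 0.0
```

Call:
{"op": "servo_tool", "data": {"steps": [{"tx": 0, "ty": 0, "tz": 0, "yaw": 0, "claw": 1.2}, {"tx": 0, "ty": 0, "tz": 0, "yaw": 0, "claw": 1.2}, {"tx": 0, "ty": 0, "tz": 0, "yaw": 0, "claw": 1.2}, {"tx": 0, "ty": 0, "tz": 0, "yaw": 0, "claw": 1.2}, {"tx": 0, "ty": 0, "tz": 0, "yaw": 0, "claw": 1.2}, {"tx": 0, "ty": 0, "tz": 0, "yaw": 0, "claw": 1.2}], "newtons": 50}}

```text
time_s: 21.8
position: [0.3843, -0.3008, 0.0645]
tool_rot: [[0.163, 0.987, 0.0], [0.987, -0.163, -0.001], [-0.001, 0.001, -1.0]]
ft_force: [-2.0, 0.7, 5.6]
grip_width: 0.0164
gripper_force: 48.9
```

Run:
```python
import numpy as np
q=np.r_[0,.02,.05,np.linspace(.1,1.45,28),1.48,1.5]; s=130*np.sin(1.5-q)/10;z=13*np.cos(1.5-q)
dx=-np.diff(s);dz=np.diff(z);a=np.radians(-9.45)
print(len(dx));print([(round(x*np.cos(a),2),round(x*np.sin(a),2),round(w,2)) for x,w in zip(dx,dz)])
```

```text
32
[(np.float64(0.02), np.float64(-0.0), np.float64(0.26)), (np.float64(0.04), np.float64(-0.01), np.float64(0.39)), (np.float64(0.09), np.float64(-0.02), np.float64(0.64)), (np.float64(0.12), np.float64(-0.02), np.float64(0.64)), (np.float64(0.16), np.float64(-0.03), np.float64(0.63)), (np.float64(0.19), np.float64(-0.03), np.float64(0.62)), (np.float64(0.22), np.float64(-0.04), np.float64(0.61)), (np.float64(0.25), np.float64(-0.04), np.float64(0.6)), (np.float64(0.28), np.float64(-0.05), np.float64(0.59)), (np.float64(0.3), np.float64(-0.05), np.float64(0.57)), (np.float64(0.33), np.float64(-0.06), np.float64(0.56)), (np.float64(0.36), np.float64(-0.06), np.float64(0.54)), (np.float64(0.39), np.float64(-0.06), np.float64(0.52)), (np.float64(0.41), np.float64(-0.07), np.float64(0.5)), (np.float64(0.44), np.float64(-0.07), np.float64(0.48)), (np.float64(0.46), np.float64(-0.08), np.float64(0.45)), (np.float64(0.48), np.float64(-0.08), np.float64(0.43)), (np.float64(0.5), np.float64(-0.08), np.float64(0.41)), (np.float64(0.52), np.float64(-0.09), np.float64(0.38)), (np.float64(0.54), np.float64(-0.09), np.float64(0.35)), (np.float64(0.55), np.float64(-0.09), np.float64(0.33)), (np.float64(0.57), np.float64(-0.09), np.float64(0.3)), (np.float64(0.58), np.float64(-0.1), np.float64(0.27)), (np.float64(0.6), np.float64(-0.1), np.float64(0.24)), (np.float64(0.61), np.float64(-0.1), np.float64(0.21)), (np.float64(0.62), np.float64(-0.1), np.float64(0.18)), (np.float64(0.62), np.float64(-0.1), np.float64(0.15)), (np.float64(0.63), np.float64(-0.11), np.float64(0.11)), (np.float64(0.64), np.float64(-0.11), np.float64(0.08)), (np.float64(0.64), np.float64(-0.11), np.float64(0.05)), (np.float64(0.38), np.float64(-0.06), np.float64(0.01)), (np.float64(0.26), np.float64(-0.04), np.float64(0.0))]
```

Call:
{"op": "servo_tool", "data": {"steps": [{"tx": 0.02, "ty": 0, "tz": 0.26, "yaw": 0, "claw": 1.2}, {"tx": 0.04, "ty": -0.01, "tz": 0.39, "yaw": 0, "claw": 1.2}, {"tx": 0.09, "ty": -0.02, "tz": 0.64, "yaw": 0, "claw": 1.2}, {"tx": 0.12, "ty": -0.02, "tz": 0.64, "yaw": 0, "claw": 1.2}, {"tx": 0.16, "ty": -0.03, "tz": 0.63, "yaw": 0, "claw": 1.2}, {"tx": 0.19, "ty": -0.03, "tz": 0.62, "yaw": 0, "claw": 1.2}, {"tx": 0.22, "ty": -0.04, "tz": 0.61, "yaw": 0, "claw": 1.2}, {"tx": 0.25, "ty": -0.04, "tz": 0.6, "yaw": 0, "claw": 1.2}, {"tx": 0.28, "ty": -0.05, "tz": 0.59, "yaw": 0, "claw": 1.2}, {"tx": 0, "ty": 0, "tz": 0, "yaw": 0, "claw": 1.2}]}}

```text
time_s: 22.8
position: [0.3962, -0.3026, 0.114]
tool_rot: [[0.163, 0.987, -0.005], [0.987, -0.163, 0.001], [0.0, -0.005, -1.0]]
ft_force: [-11.8, -4.3, -3.0]
grip_width: 0.0163
gripper_force: 49.1
```

Call:
{"op": "servo_tool", "data": {"steps": [{"tx": 0.3, "ty": -0.05, "tz": 0.57, "yaw": 0, "claw": 1.2}, {"tx": 0.33, "ty": -0.06, "tz": 0.56, "yaw": 0, "claw": 1.2}, {"tx": 0.36, "ty": -0.06, "tz": 0.54, "yaw": 0, "claw": 1.2}, {"tx": 0.39, "ty": -0.06, "tz": 0.52, "yaw": 0, "claw": 1.2}, {"tx": 0.41, "ty": -0.07, "tz": 0.5, "yaw": 0, "claw": 1.2}, {"tx": 0.44, "ty": -0.07, "tz": 0.48, "yaw": 0, "claw": 1.2}, {"tx": 0.46, "ty": -0.08, "tz": 0.45, "yaw": 0, "claw": 1.2}, {"tx": 0.48, "ty": -0.08, "tz": 0.43, "yaw": 0, "claw": 1.2}, {"tx": 0, "ty": 0, "tz": 0, "yaw": 0, "claw": 1.2}]}}

```text
time_s: 23.7
position: [0.4244, -0.3074, 0.1562]
tool_rot: [[0.163, 0.987, -0.013], [0.987, -0.163, 0.002], [-0.0, -0.014, -1.0]]
ft_force: [-35.5, 2.2, 24.6]
grip_width: 0.0161
gripper_force: 49.6
```

Call:
{"op": "servo_tool", "data": {"steps": [{"tx": 0, "ty": 0, "tz": 0.3, "yaw": 0, "claw": 1.2}, {"tx": 0, "ty": 0, "tz": 0.3, "yaw": 0, "claw": 1.2}, {"tx": 0, "ty": 0, "tz": 0, "yaw": 0, "claw": 1.2}]}}

```text
time_s: 24.0
position: [0.4279, -0.3079, 0.1605]
tool_rot: [[0.163, 0.987, -0.004], [0.987, -0.163, 0.001], [0.0, -0.004, -1.0]]
ft_force: [-10.8, -3.1, 0.1]
grip_width: 0.0162
gripper_force: 50.2
```

Run:
```python
from h import *
o=env.observe(); print(o["position"],o["ft_force"],o["wrist_torque"])
im,d,m=grab("scene"); W=cloud(d,m); A=W.reshape(-1,3)
f=A[(A[:,2]>.09)&(A[:,2]<.19)&(np.hypot(A[:,0]-.60,A[:,1]+.08)<.1)]
im2,d2,m2=grab("wrist"); W2=cloud(d2,m2); np.savez("pics/w2",W=W2,im=im2,W1=W,im1=im)
cv2.imwrite("pics/w2.png",np.hstack([cv2.resize(im2,(480,360)),cv2.resize(im[110:280,150:320],(320,360))])[:,:,::-1])
```

```text
[ 0.42792036 -0.30790813  0.1605138 ] [-10.7981946   -3.12867698   0.09373945] [-0.47660414  1.87797414  0.05524719]
```

View pics/w2.png

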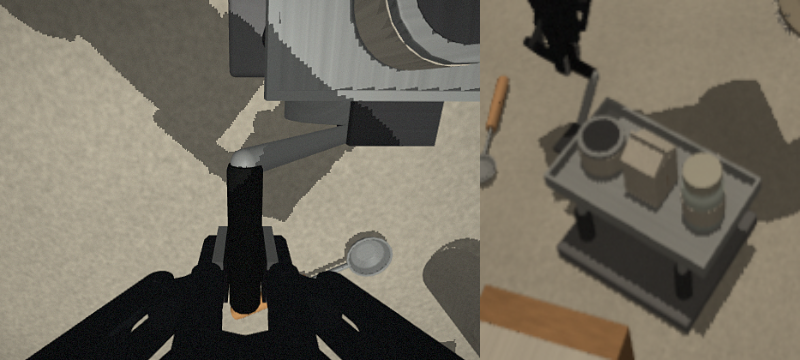

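The bar is held between the pads (wrist half, (245,240)), the tray has risen and all three objects are still upright. I'll measure the bar's height next to the pads to find its offset from the TCP.

Run:
```python
from h import *
z=np.load("pics/w2.npz"); W=z["W"]; im=z["im"]
for v in (200,215,230,245,260,280): 
    p=W[v*7//6,int(245*7/6)]; print(p.round(4))
# lever arm: line near inner end
W1=z["W1"].reshape(-1,3)
f=W1[(W1[:,2]>.105)&(W1[:,2]<.13)]; print(np.histogram(W1[(abs(W1[:,0]-.60)<.03)&(abs(W1[:,1]+.12)<.06)][:,2],bins=np.arange(.1,.15,.004)))
```

```text
[ 0.4332 -0.2745  0.1613]
[ 0.432  -0.2817  0.1617]
[ 0.4306 -0.2898  0.1618]
[ 0.4293 -0.2976  0.1621]
[ 0.4277 -0.3072  0.1609]
[ 0.4259 -0.3182  0.1621]
(array([  0,   0,   2,  39, 412, 194,  42,  38,  70,  61,  18,  19]), array([0.1  , 0.104, 0.108, 0.112, 0.116, 0.12 , 0.124, 0.128, 0.132,
       0.136, 0.14 , 0.144, 0.148]))
```

Call:
{"op": "servo_tool", "data": {"steps": [{"tx": 0, "ty": 0, "tz": 0, "yaw": 0, "claw": 1.2}, {"tx": 0.5, "ty": -0.08, "tz": 0.41, "yaw": 0, "claw": 1.2}, {"tx": 0.52, "ty": -0.09, "tz": 0.38, "yaw": 0, "claw": 1.2}, {"tx": 0.54, "ty": -0.09, "tz": 0.35, "yaw": 0, "claw": 1.2}, {"tx": 0.55, "ty": -0.09, "tz": 0.33, "yaw": 0, "claw": 1.2}, {"tx": 0.57, "ty": -0.09, "tz": 0.3, "yaw": 0, "claw": 1.2}, {"tx": 0.58, "ty": -0.1, "tz": 0.27, "yaw": 0, "claw": 1.2}, {"tx": 0.6, "ty": -0.1, "tz": 0.24, "yaw": 0, "claw": 1.2}, {"tx": 0, "ty": 0, "tz": 0, "yaw": 0, "claw": 1.2}], "newtons": 75}}

```text
time_s: 25.0
position: [0.4659, -0.3143, 0.1864]
tool_rot: [[0.163, 0.987, -0.006], [0.987, -0.163, -0.001], [-0.002, -0.005, -1.0]]
ft_force: [-20.6, 2.8, 25.7]
grip_width: 0.0153
gripper_force: 73.7
```

Call:
{"op": "servo_tool", "data": {"steps": [{"tx": 0, "ty": 0, "tz": 0.3, "yaw": 0, "claw": 1.2}, {"tx": 0, "ty": 0, "tz": 0, "yaw": 0, "claw": 1.2}, {"tx": 0, "ty": 0, "tz": 0, "yaw": 0, "claw": 1.2}]}}

```text
time_s: 25.3
position: [0.4658, -0.3142, 0.1867]
tool_rot: [[0.163, 0.987, -0.006], [0.987, -0.163, 0.001], [-0.0, -0.006, -1.0]]
ft_force: [-13.7, -1.2, 5.1]
grip_width: 0.0147
gripper_force: 75.3
```

Run:
```python
from h import *
o=env.observe(); print(o["position"],o["ft_force"],o["wrist_torque"])
W=cloud(*grab("wrist")[1:])
for v in (200,215,230,245,260): 
    p=W[v*7//6,int(245*7/6)]; print(p.round(4))
```

```text
[ 0.46578666 -0.31420023  0.18666345] [-13.70784354  -1.19249075   5.06169453] [-0.15853556  2.82795709 -0.00416584]
[ 0.4709 -0.282   0.1846]
[ 0.4697 -0.2892  0.1854]
[ 0.4683 -0.2977  0.185 ]
[ 0.4669 -0.3061  0.1846]
[ 0.4655 -0.3145  0.1856]
```

Call:
{"op": "servo_tool", "data": {"steps": [{"tx": 0, "ty": 0, "tz": 0, "yaw": 0, "claw": 1.2}, {"tx": 0.6, "ty": -0.1, "tz": 0.2, "yaw": 0, "claw": 1.2}, {"tx": 0.62, "ty": -0.1, "tz": 0.18, "yaw": 0, "claw": 1.2}, {"tx": 0.62, "ty": -0.1, "tz": 0.13, "yaw": 0, "claw": 1.2}, {"tx": 0.62, "ty": -0.1, "tz": 0.1, "yaw": 0, "claw": 1.2}, {"tx": 0.62, "ty": -0.1, "tz": 0.08, "yaw": 0, "claw": 1.2}, {"tx": 0.62, "ty": -0.1, "tz": 0.04, "yaw": 0, "claw": 1.2}, {"tx": 0, "ty": 0, "tz": 0, "yaw": 0, "claw": 1.2}, {"tx": 0, "ty": 0, "tz": 0, "yaw": 0, "claw": 1.2}], "newtons": 35}}

```text
time_s: 26.25
position: [0.5045, -0.3207, 0.1952]
tool_rot: [[0.163, 0.987, -0.001], [0.987, -0.163, -0.002], [-0.002, -0.001, -1.0]]
ft_force: [-7.4, -2.0, 8.6]
grip_width: 0.0149
gripper_force: 75.7
```

```bash
cat >> h.py <<'E'
def bar():
    o=env.observe(); print(o["position"],o["ft_force"],o["grip_width"],o["time_s"])
    im,d,m=grab("wrist"); W=cloud(d,m); P=[W[v*7//6,int(245*7/6)] for v in range(200,262,6)]
    print("bar top",np.median([p[2] for p in P]))
    k=(im.max(2)<60)&(abs(W[...,2]-np.median([p[2] for p in P]))<.006)
    k[:,:230]=0;k[:,340:]=0;k[:215]=0;k[250:]=0
    for v in range(220,250,6):
        r=W[v][k[v]]; 
        if len(r): print(v,r[[0,-1],:2].mean(0).round(4),np.ptp(r[:,0]).round(4))
E
python3 -c "
from h import *
bar()"
```

```text
[ 0.50446992 -0.32069348  0.19524728] [-7.41714048 -1.98186967  8.64639152] 0.01494545389091805 26.25
bar top 0.19334704598344318
220 [ 0.5104 -0.2847] 0.0163
226 [ 0.51   -0.2874] 0.0164
232 [ 0.5098 -0.2899] 0.016
238 [ 0.5091 -0.2926] 0.0157
244 [ 0.5086 -0.2955] 0.0159
```

Call:
{"op": "servo_tool", "data": {"steps": [{"tx": 0.4, "ty": -0.07, "tz": 0.02, "yaw": 0, "claw": 1.2}, {"tx": 0.3, "ty": -0.05, "tz": 0, "yaw": 0, "claw": 1.2}, {"tx": 0.1, "ty": -0.02, "tz": 0, "yaw": 0, "claw": 1.2}, {"tx": 0, "ty": 0, "tz": 0, "yaw": 0, "claw": 1.2}, {"tx": 0, "ty": 0, "tz": 0, "yaw": 0, "claw": 1.2}, {"tx": 0, "ty": 0, "tz": 0, "yaw": 0, "claw": 1.2}]}}

```text
time_s: 26.9
position: [0.5123, -0.3224, 0.196]
tool_rot: [[0.164, 0.986, -0.001], [0.986, -0.164, -0.002], [-0.002, -0.0, -1.0]]
ft_force: [-7.1, -2.0, 10.9]
grip_width: 0.0152
gripper_force: 75.1
```

Run:
```python
from h import *
bar()
im,d,m=grab("scene"); im2,d2,m2=grab("side")
for D,M in((d,m),(d2,m2)):
    A=cloud(D,M).reshape(-1,3)
    for c,h in(((.533,-.199),.045),((.5464,-.117),.086),((.5593,-.035),.085)):
        s=A[(np.hypot(*(A[:,:2]-c).T)<.03)&(A[:,2]>.11+h)&(A[:,2]<.145+h)]; print(len(s),np.percentile(s[:,2],90)-h if len(s) else None)
cv2.imwrite("pics/z.png",np.hstack([cv2.resize(im[100:280,150:330],(400,400)),cv2.resize(im2[100:280,220:400],(400,400))])[:,:,::-1])
```

```text
[ 0.512337   -0.32240636  0.19597591] [-7.09353122 -2.00817433 10.90062367] 0.015171010715385 26.9
bar top 0.19389847656766437
220 [ 0.5181 -0.2864] 0.0159
226 [ 0.5179 -0.2889] 0.0155
232 [ 0.5172 -0.2919] 0.0161
238 [ 0.517  -0.2944] 0.0157
244 [ 0.5165 -0.2975] 0.0159
325 0.12895170061461048
216 0.1253485865448132
358 0.1276555856014716
248 0.13156805459530502
206 0.12741461408146124
315 0.1306325451230933
```

View pics/z.png

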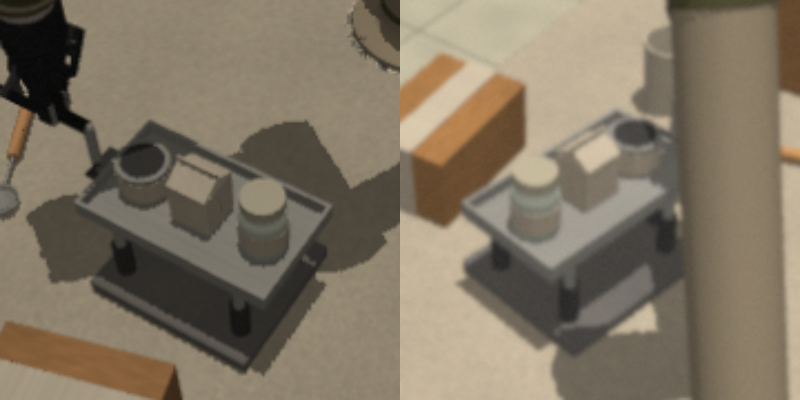

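All three objects stand upright in the raised tray (floor at about 0.128 m). The lever is straight up in the grip, with the TCP directly above the axle.

```bash
python3 -c "
from rig import env
print(env.close_job())"
```

```text
the job is handed in; nothing more can be done
None
```

I handed the job in at about 27 s with the tin, carton and jar upright in the tray, and the gripper holding the cam lever straight up at the tray's highest point; I haven't seen the verdict.

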